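# Count out the second digestion tablet

### The arm

A 6-joint arm with a two-finger parallel gripper is mounted at the origin on a cart in front of the work surface, level with it; the furniture and walls round the work are solid. World frame = base frame: x ahead of the robot, y to its left, z up, the work surface at z = 0. Lengths are in m, angles in rad, forces in N, time in s.
With the tool pointing down it reaches from about 0.425 to 1.125 m from the base axis. Payload 14.9 kg.
Tool frame: the origin (TCP) lies on the centre line of the jaws, within the pads' length; the fingertips stand robot.tcp_to_tips ahead of it and the grasp point (between the pads) lies 3 mm ahead of it (robot.tcp_to_tips is the distance from the TCP to the fingertips, in m); z points along the fingers, x is the direction in which the jaws open and shut, and the axes are right-handed (so a half turn about z gives the same grasp; the last joint's range is limited). The gripper opens to 91 mm and grips with 3 to 60 N. Pads are 32 mm wide; open, the fingers measure 118 mm over their backs; the gripper's body (76 mm by 178 mm) begins 60 mm behind the grasp point.
Start: joints at [-1.285, 0.379, 1.734, -0, 1.028, -0.033], TCP at [0.219, -0.665, 0.236] pointing down, gripper open.
Joint ranges: [-2.77, 2.77], [-0.74, 2.19], [0, 2.66], [-1.06, 4.2], [0.31, 2.87], [-3.08, 3.08]. Speed limits (rad/s): [1.89, 1.89, 2.39, 3.14, 3.14, 3.14].

### API

Orientations are given as a 3x3 rotation matrix whose columns are the frame's x, y, z axes.
In Python, from plant import robot gives the robot as it stands.
- The arm moves only by the shell command python3 -m inch 'ROWS' [OPENING]. ROWS is text: rows parted by semicolons, each of 4 numbers parted by spaces: the shift along the tool's x, y, z in m, then the turn about the tool's z in degrees. A call has 1 to 5 rows; each row is the pose to reach, as a shift and turn from the pose commanded when the call began, along the tool's axes at that moment; what a row does not reach only later rows make up. A row lasts 1/8 s, in which the tool goes at most 62.5 mm and 10.7 degrees, less where a joint would pass 70% of its speed; a pose out of reach is approached as far as the arm can. A call with a gripper value outside its range is refused whole. OPENING is the finger opening in m, from 0 to 0.0912, set as the call begins (- or left out, the last holds). The fingers move at their own pace and stop on an object; the grip force is fixed at half the most. Time passes only in rows, so rows that repeat a pose let the fingers close. It gives the time, the measured TCP pose, the force and the opening at its end, in the units of the state.
- robot.observe(): the state, without advancing time (a new reading comes with each control period).
- robot.snapshot(name): name is "scene" or "top" or "wrist"; returns (picture, depth): 400x640x3 uint8, red, green, blue; 400x640 float32, m along the optical axis (not along the pixel's ray), 0 where there is no reading.
- robot.get_calibration(name): a dict with "camera_matrix" (3x3 intrinsics, pixels), "extrinsics" (4x4, takes a point from camera to world coordinates). Camera axes: x right, y down, z forward; pixel columns grow to the right and rows downward; lengths in m; the calibration is good to about 2 mm. A picture is of the moment at which its call begins: read the wrist's pose just before it. get_calibration takes no time and is no camera call; for the wrist camera it gives the pose at the moment of the call.
- robot.sign_off(): hands the job in, once; it reports no verdict.
Trained networks look in the newest picture that a camera, given by its name, has taken for a name from the list of things; names that differ only in an ending like _2 or _b are one class to them, and where a whole thing is asked for, a point or a joint stands for the part that bears it (a point fixed in the world has none). Each returns a list of dicts, best first, with "confidence" (0 to 1); they miss things now and then, are a little off and sometimes report something else, mostly with a low value. They report only what shows in the picture. A call takes as long as a camera call.
- robot.trace(label, camera): "region" (400x640 bool, what is visible of it).
- robot.tip_of(label, camera): "position" ([x, y, z] in m, in world coordinates, good to about 4 mm: a listed point, or the origin of a listed thing).
The state is a dict: "clock": time; "joints": joint angles; "joint_velocities": joint speeds; "joint_torque": joint torques, N m; "tcp_pos": TCP position; "tool_rot": TCP orientation; "force": force on the tool from outside, world axes, zero at the start; "torque": the same for the moment, N m; "grip_width": finger opening in m.
Only numpy, scipy, OpenCV 4.12 (cv2) and the standard library are available. Lean on these libraries where they do the work, as an engineer would, in place of code of your own. Each camera call takes 0.05 s, during which the arm holds its last target.

### The job

A sample needs two catalyst tablets and one already waits in a holding bay of the tablet dispenser. Press the dispenser's plunger all the way down once and let it come up again, so that a single further tablet is pushed out onto the landing tray, then nudge that tablet sideways along the tray with a fingertip, without picking it up, until it is home in the empty bay against the end stop. Leave the waiting tablet, the other tablets in the magazine and everything round the dispenser alone.

Things in the scene. Friction and masses are not known exactly. Their poses are not given: they have to be found in the camera images.
- dispenser: Bench-top tablet dispenser, fixed, 173 mm deep (x), 196 wide (y), 134 high. Origin on the table under the magazine axis; z up, -x is its front (towards the robot, yaw up to 0.3 rad either way), y runs along the landing tray. A plunger stroke turns the side cranks, which drive a steel shuttle 60 mm forward; it pushes the lowest tablet out. A spring takes all back and the next tablet drops.
- magazine (a point): Top of the grey cap of the upright clear magazine tube (37 mm across) that holds the tablets, at x = y = 0, 70 mm high; its collar (38 x 52 mm) reaches to x = -19 mm in the dispenser's frame. The white housing (x = 19 to 96 mm, y within 33 mm with cranks and pins, top z = 80 mm) stands behind it with the plunger on top at x = 65 mm, y = 0.
- outlet (a point): Point on the flat landing tray where an ejected tablet's centre comes to lie (up to 6 mm further to the front after a quick press): dispenser x = -54 mm, y = 0, z = 11 mm (tray surface). The tray spans x = -76 to -20 mm, y within 98 mm; a lip along its front edge, inner face at x = -72 mm, stands 4 mm above the tray.
- bay_left (a point): Home point of the left holding bay, on the tray at dispenser x = -54 mm, y = +79 mm, z = 11 mm: a tablet's centre is here when it touches the end stop (+y side, face 12 mm beyond, 7 mm high). Bay open towards the middle, 30 mm wide in x between walls 6 mm high that begin 3 mm before this point; the rear wall has a flare that begins 12 mm before it.
- bay_right (a point): Home point of the right holding bay, on the tray at dispenser x = -54 mm, y = -79 mm, z = 11 mm: a tablet's centre is here when it touches the end stop (-y side, face 12 mm beyond, 7 mm high). Bay open towards the middle, 30 mm wide in x between walls 6 mm high that begin 3 mm before this point; the rear wall has a flare that begins 12 mm before it.
- plunger (a joint): Stroke of the plunger in m: 0 is up (rest), 0.030 is fully down at its hard stop. It takes about 1 N to start it and 3 to 4 N to hold it fully down, with some damping; it comes up by itself when let go.
- plunger_top (a point): Centre of the top of the round black plunger knob (32 mm across, 12 mm thick), 134 mm above the table at rest and 104 mm fully down; it moves with the knob.
- tablet_1: The lowest tablet in the magazine, the one that the next press ejects. Off-white disc with a score line, 24 mm across, 10 mm thick, 14 g. Origin at the centre of its underside, z up.
- tablet_2: The next tablet in the magazine, same shape, at first on top of tablet_1; it drops 10 mm to the chamber floor after the press and must stay in the magazine (two more lie above it).
- tablet_waiting: Same kind of tablet, already lying home in one of the two bays (left or right, varies). It stays there.
- free_bay: Reference point on the tray surface in the empty bay: where the centre of the underside of a tablet is when home there. Nothing visible; x and y axes as the dispenser's.
- forceps: Steel forceps, 125 x 12 x 6 mm, lying beside the dispenser behind one end of the tray; origin at the centre of the underside. Leave alone.
- vial_a: Glass sample vial with white cap, 21 mm across, 52 mm high, standing beside the dispenser's housing. Leave alone.
- vial_b: Glass sample vial with white cap, 21 mm across, 58 mm high, standing beside the dispenser's housing. Leave alone.
- weight_100g: Brass weight with knob, 22 mm across, 30 mm high, in front of the balance. Leave alone.
- weight_50g: Brass weight with knob, 18 mm across, 24 mm high, in front of the balance. Leave alone.
- white_jar: White screw-top jar, 68 mm across, 66 mm high, behind the dispenser. Leave alone.

How it is judged:
By the outcome, as a careful person would: the job done as asked, in the order asked, and still so for the second after the job is handed in, with the robot touching nothing.
It also fails if it takes over 45 s, if anything falls off the work surface, if the arm or the gripper's body presses on something with over 40 N, if the wrist force passes 120 N, or if a joint passes its speed limit or range.

## Working session

There is one attempt and no reset: what is moved stays moved. The work goes in short steps, Python scripts to look and compute and a shell command to move; the robot and the scene stay as the last step left them, time stands still between calls to the robot, and variables do not carry over. Pictures are saved under pics/ and viewed, and the job is handed in when it is done.

```bash
ls; mkdir -p pics; python3 - <<'E'
from plant import robot
import cv2
print(robot.tcp_to_tips)
for n in ["scene","top","wrist"]:
    im,d=robot.snapshot(n); cv2.imwrite(f"pics/a_{n}.png",im[:,:,::-1])
    for l in (["plunger_top","outlet","bay_left","bay_right","magazine","tablet_waiting"] if n!="wrist" else []):
        try:
            for r in robot.tip_of(l,n)[:2]: print(n,l,r)
        except Exception as e: print(l,e)
s=robot.observe();print(s)
E
```

```text
pics
0.022
scene plunger_top {'position': [0.6017, -0.2887, 0.1315], 'confidence': 0.55}
scene outlet {'position': [0.4799, -0.293, 0.0078], 'confidence': 0.83}
scene bay_left {'position': [0.6006, -0.2253, -0.002], 'confidence': 0.74}
scene bay_left {'position': [0.4824, -0.2137, 0.0056], 'confidence': 0.65}
scene bay_right {'position': [0.4865, -0.3726, 0.0147], 'confidence': 0.91}
scene magazine {'position': [0.5378, -0.2922, 0.0696], 'confidence': 0.94}
scene tablet_waiting {'position': [0.4795, -0.3703, 0.0114], 'confidence': 0.42}
top plunger_top {'position': [0.6012, -0.2926, 0.1373], 'confidence': 0.49}
top outlet {'position': [0.4824, -0.2935, 0.0087], 'confidence': 0.81}
top bay_left {'position': [0.6134, -0.3576, -0.0028], 'confidence': 0.43}
top bay_right {'position': [0.4858, -0.3724, 0.0092], 'confidence': 0.87}
top magazine {'position': [0.535, -0.2953, 0.0697], 'confidence': 0.65}
top tablet_waiting {'position': [0.4835, -0.3756, 0.0071], 'confidence': 0.63}
{'clock': 0.75, 'joints': array([-1.28527846e+00,  3.78911499e-01,  1.73422094e+00, -5.31510188e-06,
        1.02852044e+00, -3.32864363e-02]), 'joint_velocities': array([-1.24849534e-03,  5.34958376e-04,  1.64602778e-03, -1.23693665e-03,
       -1.68670778e-05, -6.05008636e-04]), 'joint_torque': array([ 3.09684665e-04, -7.63596225e+01, -4.34710014e+01,  6.51297555e-02,
        3.90024763e-02, -7.02620264e-05]), 'tcp_pos': array([ 0.21940293, -0.66472148,  0.23591333]), 'tool_rot': array([[ 3.13433946e-01, -9.49610005e-01, -2.13306759e-05],
       [-9.49610003e-01, -3.13433947e-01,  5.65038061e-05],
       [-6.03423375e-05,  2.54561237e-06, -9.99999998e-01]]), 'force': array([ 0.08852439, -0.25365626,  1.02096349]), 'torque': array([ 0.01017264,  0.02598052, -0.00906366]), 'grip_width': 0.09125197839688086}
```

View pics/a_scene.png

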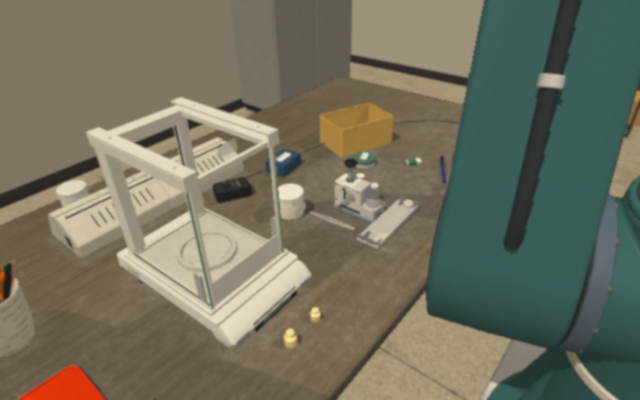

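View pics/a_top.png

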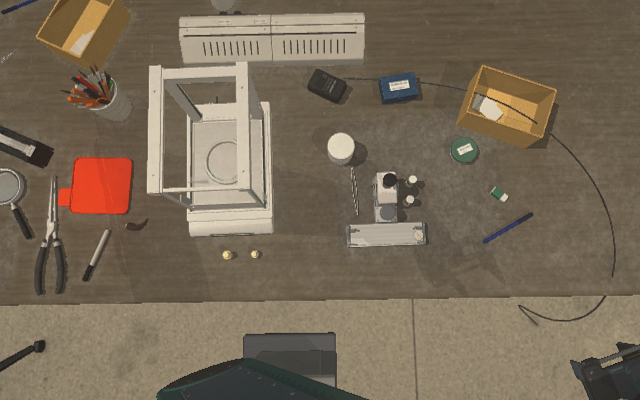

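```bash
python3 -m inch '-0.03 -0.046 -0.01 0; -0.06 -0.092 -0.02 3; -0.09 -0.138 -0.03 6; -0.12 -0.184 -0.04 10; -0.15 -0.23 -0.05 15.4' 0
```

```text
clock: 1.38
tcp_pos: [0.3917, -0.4488, 0.2864]
tool_rot: [[0.047, -0.999, 0.0], [-0.999, -0.047, -0.0], [0.0, -0.0, -1.0]]
force: [0.5, -0.2, 0.1]
grip_width: 0.0441
```

```bash
python3 -m inch '-0.039 -0.034 0 0; -0.078 -0.068 0 0; -0.117 -0.102 0 0; -0.154 -0.135 0 0; -0.154 -0.135 0 0' 0; python3 - <<'E'
from plant import robot
import cv2
print(robot.observe()['tcp_pos'],robot.get_calibration('wrist')['extrinsics'].round(3))
for n in ["wrist","top"]:
    im,d=robot.snapshot(n); cv2.imwrite(f"pics/b_{n}.png",im[:,:,::-1])
    if n=="wrist":
      for l in ["plunger_top","outlet","bay_left","bay_right","magazine","tablet_waiting","free_bay","dispenser"]:
        try:
            for r in robot.tip_of(l,n)[:2]: print(n,l,r)
        except Exception as e: print(l,e)
E
```

```text
clock: 2.0
tcp_pos: [0.5194, -0.2875, 0.2861]
tool_rot: [[0.053, -0.999, 0.0], [-0.999, -0.053, 0.0], [-0.0, -0.0, -1.0]]
force: [-0.3, -1.0, 0.1]
grip_width: 0.0009
[ 0.51940356 -0.28754385  0.28607033] [[ 0.054 -0.967 -0.25   0.59 ]
 [-0.999 -0.053 -0.013 -0.283]
 [-0.001  0.251 -0.968  0.434]
 [ 0.     0.     0.     1.   ]]
wrist plunger_top {'position': [0.6049, -0.2901, 0.1333], 'confidence': 0.6}
wrist plunger_top {'position': [0.6156, -0.3566, -0.0029], 'confidence': 0.54}
wrist outlet {'position': [0.4849, -0.2916, 0.0085], 'confidence': 0.61}
wrist bay_left {'position': [0.4816, -0.2177, 0.014], 'confidence': 0.74}
wrist bay_left {'position': [0.5656, -0.3562, 0.0002], 'confidence': 0.58}
wrist bay_right {'position': [0.482, -0.3755, 0.0148], 'confidence': 0.92}
wrist magazine {'position': [0.535, -0.2928, 0.0677], 'confidence': 0.68}
wrist magazine {'position': [0.568, -0.3532, -0.0003], 'confidence': 0.57}
wrist tablet_waiting {'position': [0.4846, -0.3736, 0.013], 'confidence': 0.54}
wrist dispenser {'position': [0.5377, -0.2938, -0.0006], 'confidence': 0.89}
wrist dispenser {'position': [0.5667, -0.3549, -0.0013], 'confidence': 0.51}
```

View pics/b_wrist.png

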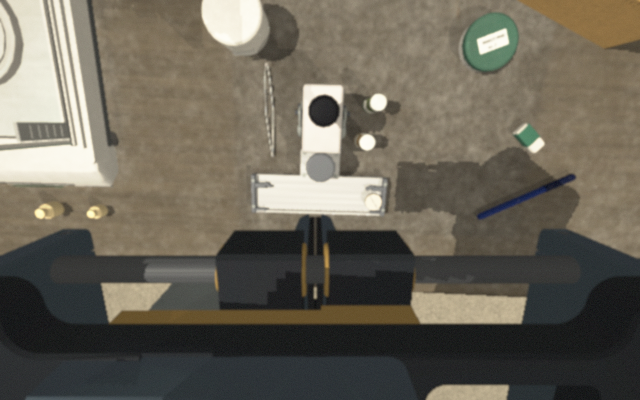

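```bash
cat > h.py <<'E'
from plant import robot
import numpy as np, cv2
def cloud(n):
    im,d=robot.snapshot(n); c=robot.get_calibration(n); K=c['camera_matrix'];T=c['extrinsics']
    v,u=np.mgrid[:400,:640]
    P=np.stack([(u-K[0,2])/K[0,0]*d,(v-K[1,2])/K[1,1]*d,d],-1)@T[:3,:3].T+T[:3,3]
    P[d<=0]=np.nan
    return im,P
E
python3 - <<'E'
from h import *
for n in ["wrist","top"]:
    im,P=cloud(n); x,y,z=P[...,0],P[...,1],P[...,2]
    box=(x>.42)&(x<.68)&(y<-.17)&(y>-.42)
    k=box&(z>.125)&(z<.142); p=P[k]
    print(n,'knob',k.sum(),cv2.minEnclosingCircle(p[:,:2].astype(np.float32)*1000),p.mean(0),np.median(p[:,2]))
    k=box&(z>.064)&(z<.075)&(x<.565); p=P[k]
    print('cap',k.sum(),cv2.minEnclosingCircle(p[:,:2].astype(np.float32)*1000),p.mean(0))
    k=box&(z>.006)&(z<.019)&(x<.52)
    k=cv2.morphologyEx(k.astype(np.uint8),cv2.MORPH_OPEN,np.ones((3,3)))>0
    p=P[k]
    print('tray',k.sum(),cv2.minAreaRect(p[:,:2].astype(np.float32)*1000),np.median(p[:,2]))
    k=(box&(z>.0175)&(z<.025)&(x<.52)&(y<-.35)); p=P[k]
    if k.sum(): print('tab',k.sum(),cv2.minEnclosingCircle(p[:,:2].astype(np.float32)*1000),p.mean(0))
E
```

```text
wrist knob 841 ((602.1578979492188, -289.794921875), 15.83621883392334) [ 0.6020428  -0.28985125  0.13294792] 0.13315554182197764
cap 681 ((543.5285034179688, -297.5679626464844), 26.919044494628906) [ 0.53777131 -0.2911939   0.0693257 ]
tray 4738 ((489.2967834472656, -292.12249755859375), (56.46894073486328, 193.8500213623047), 1.3089419603347778) 0.010766432494177136
tab 288 ((491.9811096191406, -384.352294921875), 26.78609275817871) [ 0.48751871 -0.37486878  0.01971426]
top knob 0 ((0.0, 0.0), 0.0) [nan nan nan] nan
cap 0 ((0.0, 0.0), 0.0) [nan nan nan]
tray 30 ((504.5215759277344, -207.20974731445312), (10.149666786193848, 16.23555564880371), 87.1726303100586) 0.011631879473862128<stdin>:6: RuntimeWarning: Mean of empty slice.
  ret = um.true_divide(
  return _methods._mean(a, axis=axis, dtype=dtype,
  ret = ret.dtype.type(ret / rcount)
<stdin>:8: RuntimeWarning: Mean of empty slice.
```

```bash
python3 -m inch '0.0035 -0.041 0.01 1.8; 0.0069 -0.0824 0.05 1.8; 0.0069 -0.0824 0.09 1.8; 0.0069 -0.0824 0.115 1.8; 0.0069 -0.0824 0.115 1.8' 0
```

```text
clock: 3.22
tcp_pos: [0.5996, -0.292, 0.1691]
tool_rot: [[0.019, -1.0, -0.003], [-1.0, -0.019, 0.002], [-0.002, 0.003, -1.0]]
force: [-0.2, 0.1, -0.2]
grip_width: 0.0009
```

```bash
python3 -m inch '0.0 -0.002 0.008 0; 0 -0.002 0.012 0; 0 -0.002 0.015 0; 0 -0.002 0.018 0; 0 -0.002 0.021 0' 0;python3 -m inch '0.0 0 0.003 0; 0 0 0.006 0; 0 0 0.009 0; 0 0 0.012 0; 0 0 0.015 0' 0
```

```text
clock: 3.85
tcp_pos: [0.6028, -0.2926, 0.1502]
tool_rot: [[0.019, -1.0, 0.001], [-1.0, -0.019, -0.0], [0.0, -0.001, -1.0]]
force: [0.5, 0.3, 3.4]
grip_width: 0.0006
clock: 4.47
tcp_pos: [0.6027, -0.2925, 0.1348]
tool_rot: [[0.019, -1.0, 0.0], [-1.0, -0.019, -0.0], [0.0, -0.0, -1.0]]
force: [1.4, -0.7, 2.6]
grip_width: 0.0004
```

```bash
python3 -m inch '0.0 0 0.002 0; 0 0 0.004 0; 0 0 0.006 0; 0 0 0.007 0; 0 0 0.007 0' 0
```

```text
clock: 5.1
tcp_pos: [0.6025, -0.2923, 0.1279]
tool_rot: [[0.019, -1.0, -0.0], [-1.0, -0.019, 0.0], [-0.0, 0.0, -1.0]]
force: [1.7, -1.4, 3.5]
grip_width: 0.0006
```

```bash
python3 -m inch '0.0 0 0.001 0; 0 0 0.002 0; 0 0 0.0025 0; 0 0 0.0025 0' 0
```

```text
clock: 5.6
tcp_pos: [0.6027, -0.2925, 0.1264]
tool_rot: [[0.019, -1.0, -0.0], [-1.0, -0.019, -0.0], [0.0, 0.0, -1.0]]
force: [-3.8, 1.7, 16.6]
grip_width: 0.0006
```

```bash
python3 -m inch '0 0 -0.008 0; 0 0 -0.02 0; 0 0 -0.035 0; 0 0 -0.055 0; 0 0 -0.085 0' 0; python3 -m inch '0 0.04 -0.03 0; 0 0.08 -0.07 0; 0 0.1 -0.08 0; 0 0.1 -0.08 0' 0; python3 - <<'E'
from h import *
im,P=cloud("wrist"); cv2.imwrite("pics/c_wrist.png",im[:,:,::-1])
x,y,z=P[...,0],P[...,1],P[...,2]
for (l,y0,y1) in [('new',-.32,-.26),('wait',-.395,-.35)]:
    k=(z>.0175)&(z<.025)&(x<.51)&(x>.46)&(y>y0)&(y<y1); p=P[k]
    if k.sum(): print(l,k.sum(),cv2.minEnclosingCircle(p[:,:2].astype(np.float32)*1000),p.mean(0))
k=(x>.57)&(x<.63)&(y<-.26)&(y>-.32)&(z>.09); print('knob z',np.median(P[k][:,2]))
k=(z>.006)&(z<.0165)&(x<.52)&(x>.42)&(y<-.17)&(y>-.42)
k=cv2.morphologyEx(k.astype(np.uint8),cv2.MORPH_OPEN,np.ones((3,3)))>0
print('tray',k.sum(),cv2.minAreaRect(P[k][:,:2].astype(np.float32)*1000),np.median(P[k][:,2]))
print(robot.tip_of('tablet_1','wrist'),robot.observe()['tcp_pos'],robot.observe()['tool_rot'])
E
```

```text
clock: 6.22
tcp_pos: [0.6022, -0.2922, 0.2115]
tool_rot: [[0.019, -1.0, -0.001], [-1.0, -0.019, 0.0], [-0.0, 0.001, -1.0]]
force: [1.0, 0.7, -0.6]
grip_width: 0.0003
clock: 6.72
tcp_pos: [0.5022, -0.2945, 0.2925]
tool_rot: [[0.018, -1.0, 0.002], [-1.0, -0.018, -0.001], [0.001, -0.002, -1.0]]
force: [0.4, 0.5, -0.2]
grip_width: 0.0007
new 199 ((483.7275390625, -292.1458740234375), 11.670479774475098) [ 0.48377183 -0.29212333  0.01952657]
wait 212 ((486.9403381347656, -379.8161926269531), 20.334869384765625) [ 0.48536543 -0.37175648  0.01934934]
knob z 0.132127377659376
tray 4206 ((489.7696533203125, -292.09759521484375), (54.81332778930664, 184.9542694091797), 1.0909030437469482) 0.009766905827870542
[{'position': [0.4814, -0.2934, 0.0083], 'confidence': 0.52}] [ 0.50293363 -0.29426979  0.2907305 ] [[ 1.84378427e-02 -9.99829900e-01  4.65206327e-04]
 [-9.99829985e-01 -1.84379420e-02 -2.10175117e-04]
 [ 2.18716814e-04 -4.61252059e-04 -9.99999870e-01]]
```

View pics/c_wrist.png

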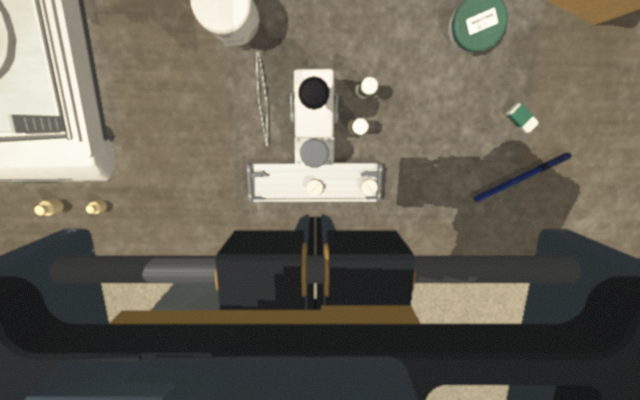

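```bash
python3 -m inch '0.02 0.01 0.03 0; 0.0335 0.0194 0.08 0; 0.0335 0.0194 0.13 0; 0.0335 0.0194 0.18 0; 0.0335 0.0194 0.22 0' 0; python3 -m inch '0 0 0.005 0; 0 0 0.005 0' 0;  python3 - <<'E'
from h import *
for n in ("scene","wrist"):
    im,P=cloud(n); cv2.imwrite(f"pics/d_{n}.png",cv2.resize(im[150:280,280:480] if n=="scene" else im,None,fx=4 if n=="scene" else 1,fy=4 if n=="scene" else 1)[:,:,::-1])
E
```

```text
clock: 7.45
tcp_pos: [0.4838, -0.3275, 0.0675]
tool_rot: [[0.019, -1.0, -0.002], [-1.0, -0.019, 0.001], [-0.001, 0.002, -1.0]]
force: [-0.3, -0.2, -0.5]
grip_width: 0.0004
clock: 7.7
tcp_pos: [0.4844, -0.3282, 0.0658]
tool_rot: [[0.019, -1.0, -0.0], [-1.0, -0.019, 0.0], [-0.0, 0.0, -1.0]]
force: [0.9, 0.0, 0.2]
grip_width: 0.0001
```

View pics/d_scene.png

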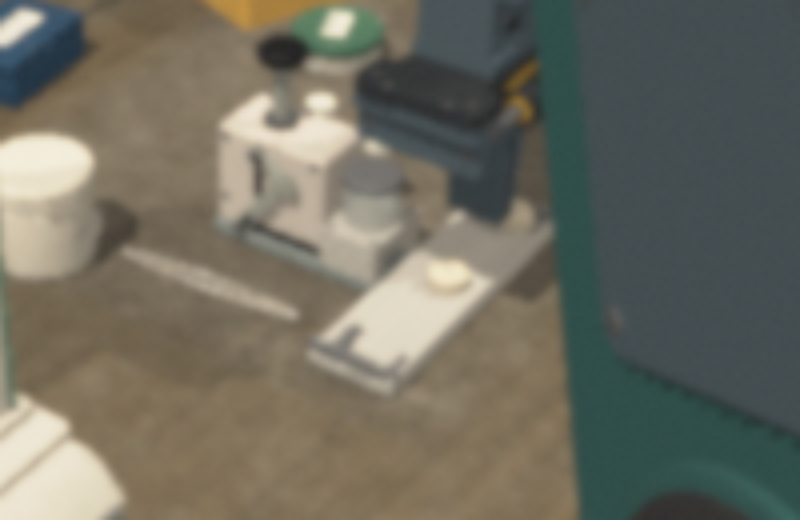

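View pics/d_wrist.png

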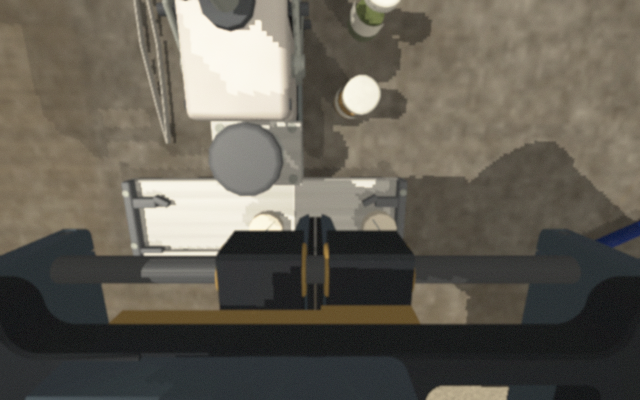

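```bash
python3 -m inch '0 0 0.01 0; 0 0 0.02 0; 0 0 0.0272 0; 0 0 0.0272 0' 0;  python3 - <<'E'
from h import *
for n in ("scene","wrist"):
    im,P=cloud(n); cv2.imwrite(f"pics/e_{n}.png",cv2.resize(im[150:280,280:480] if n=="scene" else im,None,fx=4 if n=="scene" else 1,fy=4 if n=="scene" else 1)[:,:,::-1])
E
```

```text
clock: 8.3
tcp_pos: [0.4834, -0.3278, 0.0375]
tool_rot: [[0.019, -1.0, -0.001], [-1.0, -0.019, 0.001], [-0.001, 0.001, -1.0]]
force: [-0.5, 0.3, -0.0]
grip_width: 0.0005
```

View pics/e_scene.png

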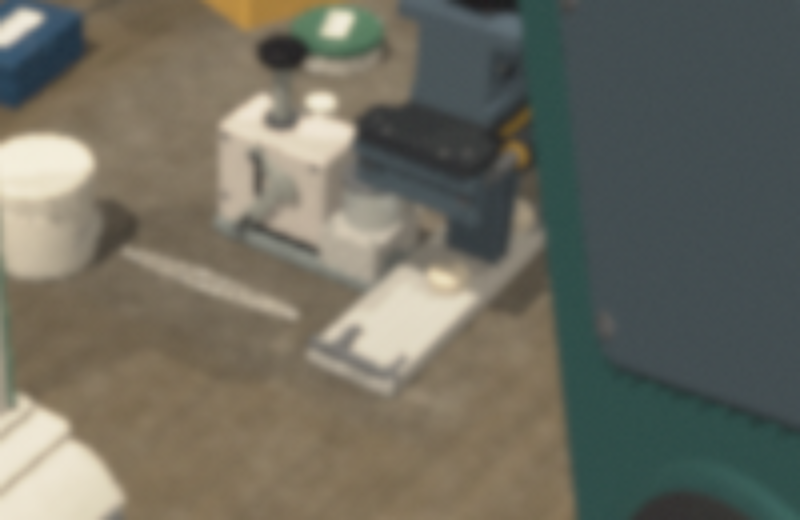

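View pics/e_wrist.png

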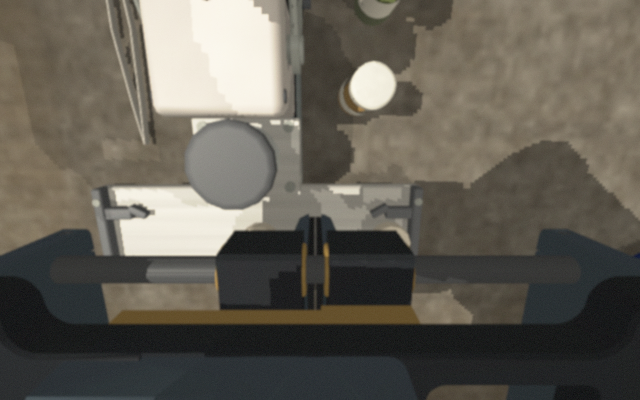

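```bash
python3 -m inch '-0.004 0 0 0; -0.008 0 0 0; -0.012 0 0 0; -0.016 0 0 0; -0.020 0 0 0' 0; python3 -m inch '-0.004 0 0 0; -0.008 0 0 0; -0.012 0 0 0; -0.016 0 0 0; -0.020 0 0 0' 0;   python3 - <<'E'
from h import *
for n in ("scene","top"):
    im,P=cloud(n); r=im[150:280,280:480] if n=="scene" else im[205:260,330:440]
    cv2.imwrite(f"pics/f_{n}.png",cv2.resize(r,None,fx=4,fy=4)[:,:,::-1])
    print(robot.tip_of('tablet_1',n))
E
```

```text
clock: 9.02
tcp_pos: [0.4834, -0.3078, 0.0383]
tool_rot: [[0.019, -1.0, 0.0], [-1.0, -0.019, -0.0], [0.0, -0.0, -1.0]]
force: [-1.0, -0.3, -0.8]
grip_width: 0.0002
clock: 9.65
tcp_pos: [0.4831, -0.2879, 0.0382]
tool_rot: [[0.019, -1.0, 0.0], [-1.0, -0.019, -0.0], [0.0, -0.0, -1.0]]
force: [0.8, -0.5, 0.6]
grip_width: 0.0003
[{'position': [0.4848, -0.2652, 0.0109], 'confidence': 0.5}]
[]
```

View pics/f_scene.png

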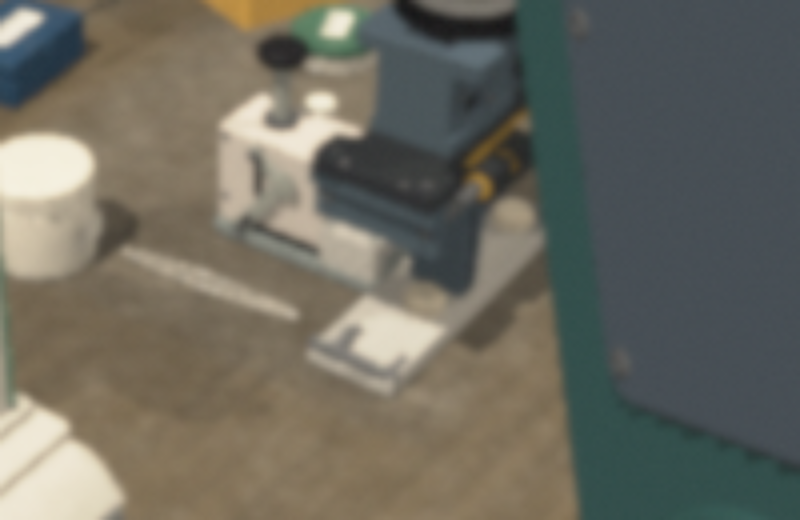

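View pics/f_top.png

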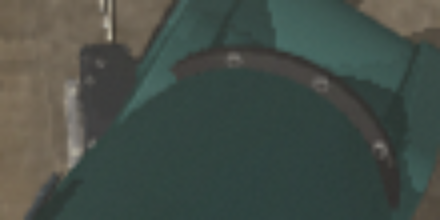

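```bash
python3 -m inch '-0.004 0 0 0; -0.008 0 0 0; -0.012 0 0 0; -0.016 0 0 0; -0.020 0 0 0' 0; python3 -m inch '-0.004 0 0 0; -0.008 0 0 0; -0.012 0 0 0; -0.015 0 0 0; -0.018 0 0 0' 0;   python3 - <<'E'
from h import *
for n in ("scene",):
    im,P=cloud(n); r=im[170:260,330:440]
    cv2.imwrite(f"pics/g_{n}.png",cv2.resize(r,None,fx=6,fy=6,interpolation=cv2.INTER_CUBIC)[:,:,::-1])
    print(robot.tip_of('tablet_1',n))
    k=robot.trace('tablet_1',n)
    for t in k: 
        p=P[t['region']]; print(t['confidence'],len(p),np.nanmean(p,0),np.nanmin(p,0),np.nanmax(p,0))
E
```

```text
clock: 10.48
tcp_pos: [0.4827, -0.2678, 0.0382]
tool_rot: [[0.019, -1.0, -0.0], [-1.0, -0.019, 0.0], [-0.0, 0.0, -1.0]]
force: [0.4, -0.3, -0.1]
grip_width: 0.0
clock: 11.1
tcp_pos: [0.4824, -0.2499, 0.0382]
tool_rot: [[0.019, -1.0, -0.0], [-1.0, -0.019, -0.0], [0.0, 0.0, -1.0]]
force: [0.2, -1.0, -0.2]
grip_width: 0.0004
[{'position': [0.4832, -0.2287, 0.0094], 'confidence': 0.67}]
0.38 73 [ 0.47892786 -0.22460798  0.01919642] [ 0.46968954 -0.23766788  0.00834918] [ 0.48977573 -0.2156069   0.02345048]
```

View pics/g_scene.png

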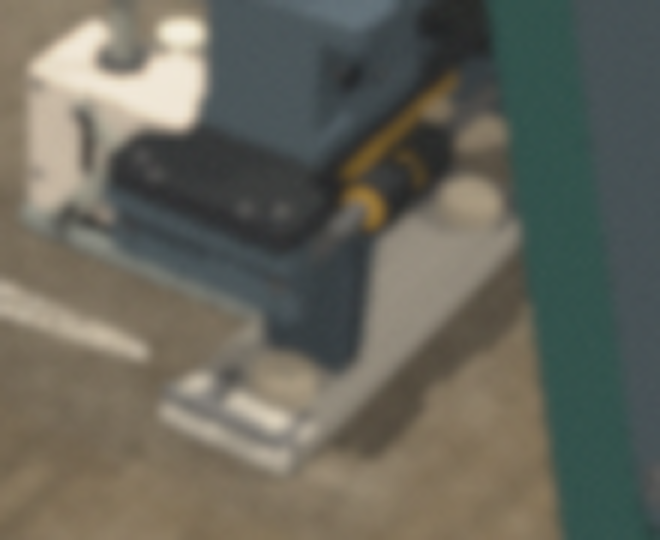

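```bash
python3 -m inch '-0.0025 0 0 0; -0.005 0 0 0; -0.007 0 0 0; -0.009 0 0 0; -0.01 0 0 0' 0;  python3 - <<'E'
from h import *
for n in ("scene",):
    im,P=cloud(n); r=im[170:260,330:440]
    cv2.imwrite(f"pics/h_{n}.png",cv2.resize(r,None,fx=6,fy=6,interpolation=cv2.INTER_CUBIC)[:,:,::-1])
    print(robot.tip_of('tablet_1',n), robot.observe()['force'])
E
```

```text
clock: 11.88
tcp_pos: [0.4822, -0.24, 0.0383]
tool_rot: [[0.019, -1.0, 0.0], [-1.0, -0.019, -0.0], [0.0, -0.0, -1.0]]
force: [0.0, -0.3, 0.3]
grip_width: 0.0002
[{'position': [0.4796, -0.2173, 0.0121], 'confidence': 0.53}, {'position': [0.7072, -0.1879, 0.0005], 'confidence': 0.39}] [0.10777737 0.41437531 0.00537792]
```

View pics/h_scene.png

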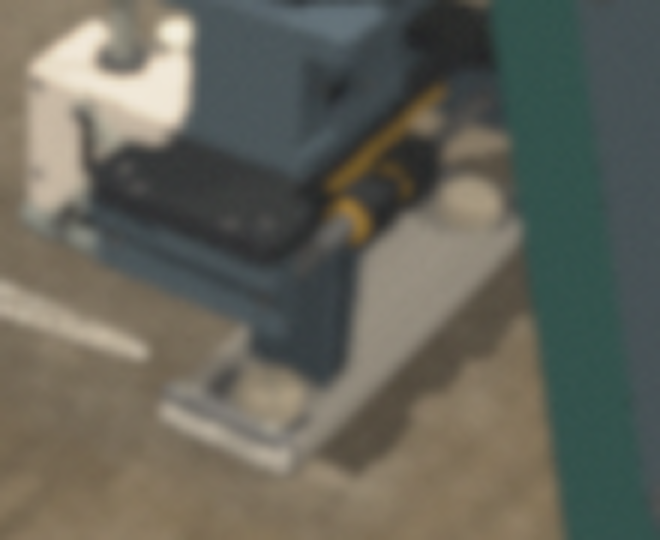

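```bash
python3 -m inch '-0.0005 0 0 0; -0.001 0 0 0; -0.0015 0 0 0; -0.002 0 0 0; -0.002 0 0 0' 0
```

```text
clock: 12.6
tcp_pos: [0.4821, -0.2381, 0.0382]
tool_rot: [[0.019, -1.0, -0.0], [-1.0, -0.019, 0.0], [-0.0, 0.0, -1.0]]
force: [0.3, -0.4, 0.1]
grip_width: 0.0007
```

```bash
python3 -m inch '-0.0005 0 0 0; -0.001 0 0 0; -0.001 0 0 0' 0
```

```text
clock: 12.98
tcp_pos: [0.4821, -0.2371, 0.0382]
tool_rot: [[0.019, -1.0, -0.0], [-1.0, -0.019, 0.0], [-0.0, 0.0, -1.0]]
force: [0.6, -0.1, -0.0]
grip_width: 0.0003
```

```bash
python3 -m inch '-0.0005 0 0 0; -0.001 0 0 0; -0.001 0 0 0' 0; python3 - <<'E'
from h import *
for n in ("scene",):
    im,P=cloud(n); r=im[170:260,330:440]
    cv2.imwrite(f"pics/i_{n}.png",cv2.resize(r,None,fx=6,fy=6,interpolation=cv2.INTER_CUBIC)[:,:,::-1])
    print(robot.tip_of('tablet_1',n), robot.observe()['force'])
E
```

```text
clock: 13.35
tcp_pos: [0.4821, -0.2361, 0.0383]
tool_rot: [[0.019, -1.0, 0.0], [-1.0, -0.019, -0.0], [0.0, -0.0, -1.0]]
force: [-0.8, -0.5, -0.7]
grip_width: 0.0003
[{'position': [0.4822, -0.2161, 0.011], 'confidence': 0.4}] [0.01391222 0.15425668 0.24908598]
```

View pics/i_scene.png

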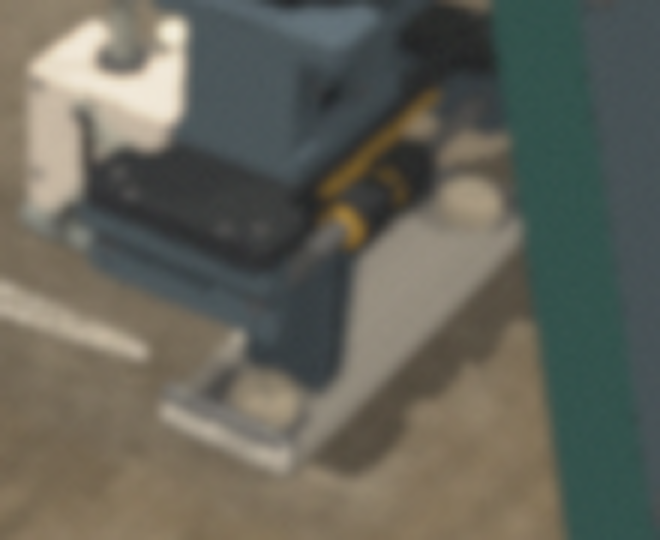

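```bash
python3 -m inch '-0.0005 0 0 0; -0.001 0 0 0; -0.001 0 0 0' 0; python3 -c "
from plant import robot
for i in range(1): print(robot.observe()['force'])"
```

```text
clock: 13.82
tcp_pos: [0.4823, -0.2353, 0.0384]
tool_rot: [[0.019, -1.0, 0.001], [-1.0, -0.019, -0.0], [0.0, -0.001, -1.0]]
force: [0.4, -4.5, 0.1]
grip_width: 0.0007
[ 0.41229281 -4.48969689  0.06073402]
```

```bash
python3 -m inch '-0.0005 0 0 0; -0.001 0 0 0; -0.001 0 0 0' 0
```

```text
clock: 14.2
tcp_pos: [0.4827, -0.2348, 0.0386]
tool_rot: [[0.019, -1.0, 0.001], [-1.0, -0.019, -0.001], [0.001, -0.001, -1.0]]
force: [-0.5, -8.3, 1.5]
grip_width: 0.0004
```

```bash
python3 -m inch '0.004 0 0 0; 0.01 0 0 0; 0.02 0 -0.01 0; 0.03 0 -0.05 0; 0.035 0 -0.1 0' 0; python3 -m inch '0.01 0.01 -0.05 0; 0.02 0.01 -0.1 0; 0.03 0.01 -0.14 0; 0.03 0.01 -0.14 0;0.03 0.01 -0.14 0' 0; python3 - <<'E'
from h import *
im,P=cloud("wrist"); cv2.imwrite("pics/j_wrist.png",im[:,:,::-1])
cv2.imwrite("pics/j_crop.png",cv2.resize(im[140:230,230:400],None,fx=4.5,fy=4.5,interpolation=cv2.INTER_CUBIC)[:,:,::-1])
c,s=np.cos(.0205),np.sin(.0205); o=np.array([.5373,-.2911])
Q=P[...,:2]-o; X=Q[...,0]*c+Q[...,1]*s; Y=-Q[...,0]*s+Q[...,1]*c; z=P[...,2]
for l,a,b in [('new',60,90),('wait',-90,-60)]:
    k=(z>.0187)&(z<.025)&(X>-.069)&(X<-.039)&(Y>a/1e3)&(Y<b/1e3)
    p=np.stack([X[k],Y[k]],1).astype(np.float32)*1000; print(l,k.sum(),cv2.minEnclosingCircle(p),p.mean(0))
k=(z>.006)&(z<.0165)&(X<-.02)&(X>-.1)&(abs(Y)<.12)
p=np.stack([X[k],Y[k]],1)*1000; print('tray y',np.percentile(p[:,1],[0.5,99.5]),'x',np.percentile(p[:,0],[.5,99.5]))
k=(X>.05)&(X<.08)&(abs(Y)<.016)&(z>.09); print('knob z',np.median(z[k]))
print(robot.tip_of('tablet_1','wrist'),robot.observe()['tcp_pos'])
E
```

```text
clock: 14.82
tcp_pos: [0.4822, -0.2697, 0.1393]
tool_rot: [[0.018, -1.0, -0.001], [-1.0, -0.018, 0.001], [-0.001, 0.001, -1.0]]
force: [0.2, -0.4, 0.4]
grip_width: 0.0007
clock: 15.45
tcp_pos: [0.4728, -0.2993, 0.278]
tool_rot: [[0.018, -1.0, -0.0], [-1.0, -0.018, 0.0], [-0.0, 0.0, -1.0]]
force: [-1.0, 0.6, -0.1]
grip_width: 0.0004
new 216 ((-54.386173248291016, 79.16802215576172), 11.776415824890137) [-54.400986  78.98781 ]
wait 195 ((-54.24325942993164, -78.54544067382812), 11.754843711853027) [-54.044872 -78.59299 ]
tray y [-93.52290109  93.52527497] x [-75.54575204 -20.52036629]
knob z 0.13244355654656037
[{'position': [0.4817, -0.2114, 0.0096], 'confidence': 0.53}, {'position': [0.603, -0.287, 0.1332], 'confidence': 0.42}] [ 0.47265376 -0.29889817  0.27711011]
```

View pics/j_wrist.png

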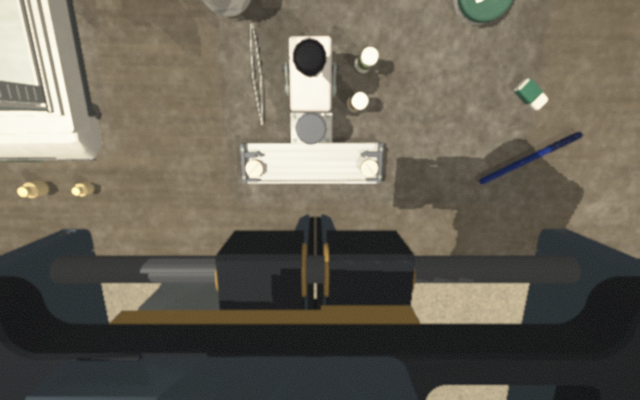

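View pics/j_crop.png

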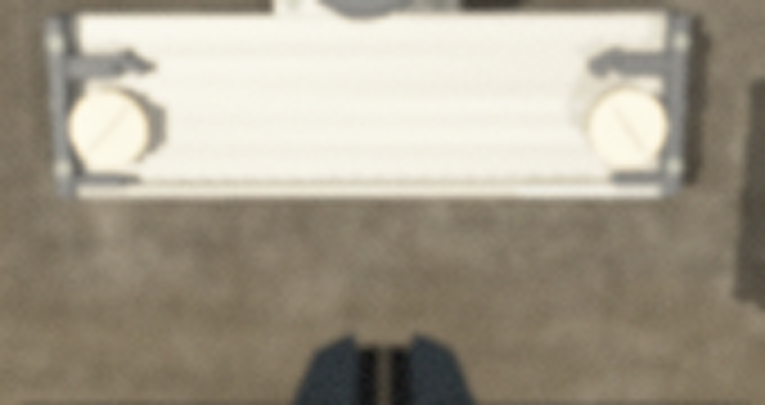

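Both tablets lie home against their stops: the new one at crop pixel (110,130), the waiting one at (628,130). The plunger is up and the objects around the dispenser look unchanged. The arm is clear, so I'm handing in.

```bash
python3 -c "
from plant import robot
print(robot.sign_off())"
```

```text
the job is handed in; nothing more can be done
None
```

The job is done and handed in after about 15.5 s of robot time. I pressed the plunger once, slowly, to its hard stop and let it come up. I then pushed the ejected tablet along the tray with the closed fingertips into the empty left bay until it met the end stop.

**Plunger:** I read the hard stop from the force, which jumped to about 17 N with the fingertips at 104 mm. Afterwards the knob measured 132 mm against 133 mm before the press, so it is back up. One tablet came out, at the outlet point to within about 1 mm.

**New tablet:** Depth measurement put it at (-54.4, +79.2) mm in the dispenser's frame, against a home point of (-54, +79). The push force rose to about 8 N against the stop. The trained network's estimate of the tablet's position agreed with home within about 2 mm.

**Waiting tablet:** It measured (-54.2, -78.5) mm, in place and not touched.

**Surroundings:** The last picture showed the vials, forceps and weights where they were and the white jar, partly out of view, apparently unmoved; I checked these by eye only. I did not measure whether tablet_2 dropped inside the magazine. The arm was clear of everything, and no final check failed or disagreed.

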